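# Fill two spice caddies around the pepper jar and the candle

### The job

One caddy holds the black-capped jar, the other the tea light: stand the green-capped jar in the pocket directly left of the black-capped jar and the red-capped jar directly behind it, and the salt shaker directly left of the tea light and the yellow-capped jar directly behind it, as seen from the robot. Each stands upright on its pocket floor, set down and not dropped; leave the black-capped jar, tea light, yellow flask and keys where they are.

Things in the scene. Friction and masses are not known exactly. Their poses are not given: they have to be found in the camera images.
- green_jar: clear glass spice jar with paper label and green cap, round, 41 mm diameter, 108 mm tall, near cylindrical, 0.11 kg, loose. Origin: centre of underside, z up the jar. Starts upright, its foot 6 mm above the worktop, on the cork mat or on the glass hob, both left of the caddies.
- red_jar: clear glass spice jar with paper label and red cap, round, 44 mm diameter, 106 mm tall, near cylindrical, 0.11 kg, loose. Origin: centre of underside, z up the jar. Starts upright, its foot 6 mm above the worktop, on the cork mat or on the glass hob, both left of the caddies.
- yellow_jar: clear glass spice jar with paper label and yellow cap, round, 45 mm diameter, 98 mm tall, near cylindrical, 0.11 kg, loose. Origin: centre of underside, z up the jar. Starts upright, its foot 6 mm above the worktop, on the cork mat or on the glass hob, both left of the caddies.
- salt_shaker: clear glass salt shaker with a domed grey cap, round, 44 mm diameter up to 66 mm height, cap 34 mm, 90 mm tall, 0.10 kg, loose. Origin: centre of underside, z up. Starts upright, its foot 6 mm above the worktop, on the cork mat or on the glass hob, both left of the caddies.
- black_jar: pepper jar with a black-brown cap, round, 41 mm diameter, 105 mm tall; loose, stands in the front right pocket of one caddy. Landmark: stays there. Origin at the centre of its underside.
- candle: tea light, a white wax candle in a low round cup, 38 mm diameter, 15 mm high; loose, stands in the front right pocket of the other caddy. Landmark: stays there. Origin at the centre of its underside.
- oak_caddy: light wooden square caddy, fixed, 146 x 146 x 18 mm: 2 x 2 square pockets 62 x 62 mm, walls between them 10 mm, pocket floors 6 mm and rims 18 mm above the worktop. Origin: centre of underside; x points away from the robot (behind), y to its left, turned up to 0.2 rad. Pocket centres x, y = +-36 mm; the black-capped jar or the tea light stands in (-36,-36), front right; rear left stays empty.
- blue_caddy: blue square caddy, fixed, 146 x 146 x 18 mm: 2 x 2 square pockets 62 x 62 mm, walls between them 10 mm, pocket floors 6 mm and rims 18 mm above the worktop. Origin: centre of underside; x points away from the robot (behind), y to its left, turned up to 0.2 rad. Pocket centres x, y = +-36 mm; the black-capped jar or the tea light stands in (-36,-36), front right; rear left stays empty.
- flask: bystander: yellow drinking flask with a black lid, 86 mm diameter, 170 mm tall, behind the caddies. Leave it alone. Origin at the centre of its underside.
- keys: bystander: bunch of keys with a blue tag, 102 x 116 x 8 mm, lying behind the caddies, under the wall cabinet (underside 0.45 m above the worktop, front edge about 0.6 m ahead of the robot base: keep the wrist clear of it). Leave it alone. Origin at the centre of its underside.

How it is judged:
At the end, for the whole second after the job is handed in: Green left of and red behind the black-capped jar, salt left of and yellow behind the tea light, in those pockets: within 12 mm of the pocket centre on each caddy axis, foot within 4 mm of its floor, upright within 0.1 rad, at rest; black jar and tea light within 15 mm of their own pocket centres ((((x of black_jar in the frame of oak_caddy between -0.051 and -0.021 m and y of black_jar in the frame of oak_caddy between -0.051 and -0.021 m and z of black_jar in the frame of oak_caddy between 0.002 and 0.01 m) and (x of green_jar in the frame of oak_caddy between -0.048 and -0.024 m and y of green_jar in the frame of oak_caddy between 0.024 and 0.048 m and z of green_jar in the frame of oak_caddy between 0.002 and 0.01 m) and (x of red_jar in the frame of oak_caddy between 0.024 and 0.048 m and y of red_jar in the frame of oak_caddy between -0.048 and -0.024 m and z of red_jar in the frame of oak_caddy between 0.002 and 0.01 m) and (x of candle in the frame of blue_caddy between -0.051 and -0.021 m and y of candle in the frame of blue_caddy between -0.051 and -0.021 m and z of candle in the frame of blue_caddy between 0.002 and 0.01 m) and (x of salt_shaker in the frame of blue_caddy between -0.048 and -0.024 m and y of salt_shaker in the frame of blue_caddy between 0.024 and 0.048 m and z of salt_shaker in the frame of blue_caddy between 0.002 and 0.01 m) and (x of yellow_jar in the frame of blue_caddy between 0.024 and 0.048 m and y of yellow_jar in the frame of blue_caddy between -0.048 and -0.024 m and z of yellow_jar in the frame of blue_caddy between 0.002 and 0.01 m)) or ((x of black_jar in the frame of blue_caddy between -0.051 and -0.021 m and y of black_jar in the frame of blue_caddy between -0.051 and -0.021 m and z of black_jar in the frame of blue_caddy between 0.002 and 0.01 m) and (x of green_jar in the frame of blue_caddy between -0.048 and -0.024 m and y of green_jar in the frame of blue_caddy between 0.024 and 0.048 m and z of green_jar in the frame of blue_caddy between 0.002 and 0.01 m) and (x of red_jar in the frame of blue_caddy between 0.024 and 0.048 m and y of red_jar in the frame of blue_caddy between -0.048 and -0.024 m and z of red_jar in the frame of blue_caddy between 0.002 and 0.01 m) and (x of candle in the frame of oak_caddy between -0.051 and -0.021 m and y of candle in the frame of oak_caddy between -0.051 and -0.021 m and z of candle in the frame of oak_caddy between 0.002 and 0.01 m) and (x of salt_shaker in the frame of oak_caddy between -0.048 and -0.024 m and y of salt_shaker in the frame of oak_caddy between 0.024 and 0.048 m and z of salt_shaker in the frame of oak_caddy between 0.002 and 0.01 m) and (x of yellow_jar in the frame of oak_caddy between 0.024 and 0.048 m and y of yellow_jar in the frame of oak_caddy between -0.048 and -0.024 m and z of yellow_jar in the frame of oak_caddy between 0.002 and 0.01 m))) and angle between each of green_jar, red_jar, salt_shaker, yellow_jar, black_jar, candle's own z axis and vertical below 0.1 rad and linear speed of each of green_jar, red_jar, salt_shaker, yellow_jar, black_jar, candle below 0.02 m/s); the robot touches nothing.
It fails at once if a landmark (black-capped jar or tea light) displaced by more than 25 mm (distance of any of black_jar, candle from where it was at the start of the episode above 0.025 m).
It fails at once if the yellow flask or the keys displaced by more than 25 mm (distance of any of flask, keys from where it was at the start of the episode above 0.025 m).
It fails at once if a jar or the shaker dropped (faster than 0.7 m/s while the fingers do not touch it: a fall of some 25 mm) ((linear speed of green_jar above 0.7 m/s and contact force between the fingers and green_jar below 0.01 N) or (linear speed of red_jar above 0.7 m/s and contact force between the fingers and red_jar below 0.01 N) or (linear speed of salt_shaker above 0.7 m/s and contact force between the fingers and salt_shaker below 0.01 N) or (linear speed of yellow_jar above 0.7 m/s and contact force between the fingers and yellow_jar below 0.01 N)).
It also fails if it takes over 112 s, if anything falls off the work surface, if the arm or the gripper's body presses on something with over 40 N, if the wrist force passes 120 N, or if a joint passes its speed limit or range.

### The arm

A 6-joint arm with a two-finger parallel gripper is mounted at the origin on a cart in front of the work surface, level with it; the furniture and walls round the work are solid. World frame = base frame: x ahead of the robot, y to its left, z up, the work surface at z = 0. Lengths are in m, angles in rad, forces in N, time in s.
With the tool pointing down it reaches from about 0.325 to 0.875 m from the base axis. Payload 4.4 kg.
Tool frame: the origin (TCP) lies between the finger pads; the fingertips stand 17 mm ahead of it and the grasp point (between the pads) lies 2 mm behind it; z points along the fingers, y is the direction in which the jaws open and shut (so a half turn about z gives the same grasp; the last joint's range is limited). The gripper opens to 85 mm and grips with 20 to 120 N. Pads are 22 mm wide; open, the fingers measure 114 mm over their backs; the gripper's body (76 mm by 85 mm) begins 54 mm behind the grasp point. The pads swing forward as they close: fully open they stand 13 mm farther back than shut.
Start: joints at [1.026, 0.207, 1.542, -0, 1.393, -0.15], TCP at [0.221, 0.531, 0.248] pointing down, gripper open.
Joint ranges: [-2.73, 2.73], [-0.86, 2.22], [0.23, 2.46], [-1.11, 4.25], [0.08, 2.63], [-2.82, 2.82]. Speed limits (rad/s): [2.79, 2.79, 3.14, 3.14, 3.14, 3.14].

### API

Orientations are given as a rotation vector (axis times angle).
In Python, from rig import get_obs, cams, order gives the robot as it stands. The module is installed in compiled form; this text tells all that it offers.
- The arm moves only by the tool servo_tool, never from a script. Its argument "series" is one flat list of numbers, 7 for each row, row after row: the closure, from -1 (fully open) to 1 (shut), then the shift along the world's x, y, z in cm, then the turn, a rotation vector about the world's x, y, z in rad. A call has 1 to 10 rows; each row is the pose to reach, as a shift and turn from the pose commanded when the call began; what a row does not reach only later rows make up. A row lasts 1/12 s, in which the tool goes at most 41.7 mm and 7.16 degrees, less where a joint would pass 70% of its speed; a pose out of reach is approached as far as the arm can. A call with a gripper value outside its range is refused whole. The fingers move at their own pace and stop on an object; the grip force is fixed at half the most. Time passes only in rows, so rows that repeat a pose let the fingers close. It gives the time, the measured TCP pose, the force and the opening at its end, in the units of the state.
- get_obs(): the state, without advancing time (a new reading comes with each control period).
- cams.snapshot(name): name is "scene" or "top"; returns the picture (480x640x3 uint8, red, green, blue); there is no depth.
- cams.camera_model(name): a dict with "intrinsics" (3x3 intrinsics, pixels), "distortion" ([k1, k2, p1, p2, k3] as OpenCV has them; the pictures are not rectified), "R" (3x3) and "t" (3): a world point X has camera coordinates R X + t. Camera axes: x right, y down, z forward; pixel columns grow to the right and rows downward; lengths in m; the calibration is good to about 2 mm. A picture is of the moment at which its call begins. camera_model takes no time and is no camera call.
- order.sign_off(): hands the job in, once; it reports no verdict.
The state is a dict: "time_s": time; "joints": joint angles; "joint_velocities": joint speeds; "effort": joint torques, N m; "tcp_pos": TCP position; "orientation": TCP orientation; "force": force on the tool from outside, world axes, zero at the start; "wrist_torque": the same for the moment, N m; "width": finger opening in m.
Only numpy, scipy, OpenCV 4.12 (cv2) and the standard library are available. Lean on these libraries where they do the work, as an engineer would, in place of code of your own. Each camera call takes 0.05 s, during which the arm holds its last target.

## Working session

There is one attempt and no reset: what is moved stays moved. The work goes in short steps, Python scripts to look and compute and a tool call to move; the robot and the scene stay as the last step left them, time stands still between calls to the robot, and variables do not carry over. Pictures are saved under pics/ and viewed, and the job is handed in when it is done.

Besides the shell and the picture viewer there is one more tool, called after "Call:" as name(argument=value, ...), one argument or row to a line, values as JSON. servo_tool: Moves the arm, as the interface text tells. Its arguments: {"type":"object","properties":{"series":{"type":"array","items":{"type":"number"}}},"required":["series"]}

```bash
mkdir -p pics; python3 - <<'E'
from rig import get_obs,cams
import cv2
for n in("scene","top"):
    im=cams.snapshot(n); cv2.imwrite(f"pics/{n}0.png",im[:,:,::-1]); m=cams.camera_model(n); print(n,m)
print(get_obs())
E
```

```text
scene {'intrinsics': array([[468.90530543,   0.        , 316.61165395],
       [  0.        , 468.90530543, 239.43096088],
       [  0.        ,   0.        ,   1.        ]]), 'distortion': array([-0.08077667,  0.        ,  0.        ,  0.        ,  0.        ]), 'R': array([[ 0.87463749, -0.48469942,  0.00870276],
       [-0.28868391, -0.5351826 , -0.79387731],
       [ 0.38944943,  0.69184251, -0.60801569]]), 't': array([-0.45358825,  0.28493082,  0.54646216])}
top {'intrinsics': array([[489.03099623,   0.        , 325.50687542],
       [  0.        , 489.03099623, 230.47761701],
       [  0.        ,   0.        ,   1.        ]]), 'distortion': array([-0.13308684,  0.        ,  0.        ,  0.        ,  0.        ]), 'R': array([[-1.80586609e-02, -9.99835577e-01, -1.64414616e-03],
       [-9.95482198e-01,  1.81332926e-02, -9.32007397e-02],
       [ 9.32152291e-02, -4.63623186e-05, -9.95645981e-01]]), 't': array([0.1505882 , 0.57803661, 1.124378  ])}
{'time_s': 0.1, 'joints': array([ 1.02549857e+00,  2.07363181e-01,  1.54286239e+00, -7.57568548e-06,
        1.39349722e+00, -1.50454706e-01]), 'joint_velocities': array([ 0.00043425,  0.00039597, -0.0023359 ,  0.00130099, -0.00096417,
        0.00029866]), 'effort': array([-6.72112074e-04, -3.84096622e+01, -2.92546481e+01, -2.84572679e-04,
        4.92951949e-03,  1.96398366e-05]), 'tcp_pos': array([0.22081807, 0.53018261, 0.24720139]), 'orientation': array([-0.61605356, -3.07986272,  0.00314886]), 'force': array([-0.0943812 ,  0.83625898,  0.42403247]), 'wrist_torque': array([-0.0153866 , -0.02790743, -0.02227219]), 'width': 0.08545326543197791}
```

View pics/scene0.png

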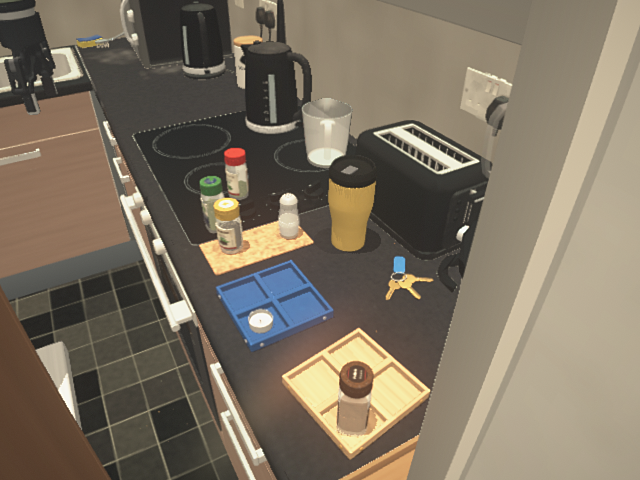

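View pics/top0.png

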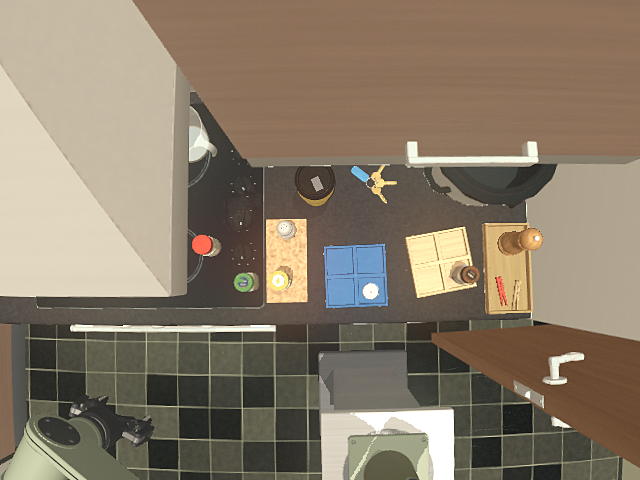

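The scene view shows blue caddy with tea light, oak caddy with black jar, yellow and salt on the cork, green and red on the hob. I'll enlarge the top view to read pixels.

```bash
python3 - <<'E'
import cv2
im=cv2.imread("pics/top0.png")
cv2.imwrite("pics/t_a.png",cv2.resize(im[210:310,180:310],None,fx=6,fy=6,interpolation=cv2.INTER_CUBIC))
cv2.imwrite("pics/t_b.png",cv2.resize(im[215:315,315:485],None,fx=4.7,fy=4.7,interpolation=cv2.INTER_CUBIC))
im=cv2.imread("pics/scene0.png")
cv2.imwrite("pics/s_a.png",cv2.resize(im[140:270,190:320],None,fx=4.5,fy=4.5,interpolation=cv2.INTER_CUBIC))
E
```

```text
(no output)
```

View pics/t_a.png

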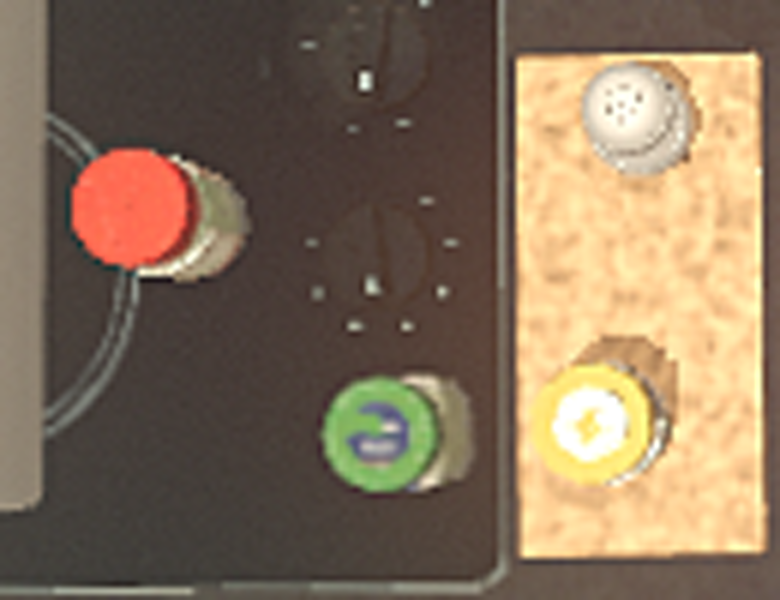

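View pics/t_b.png

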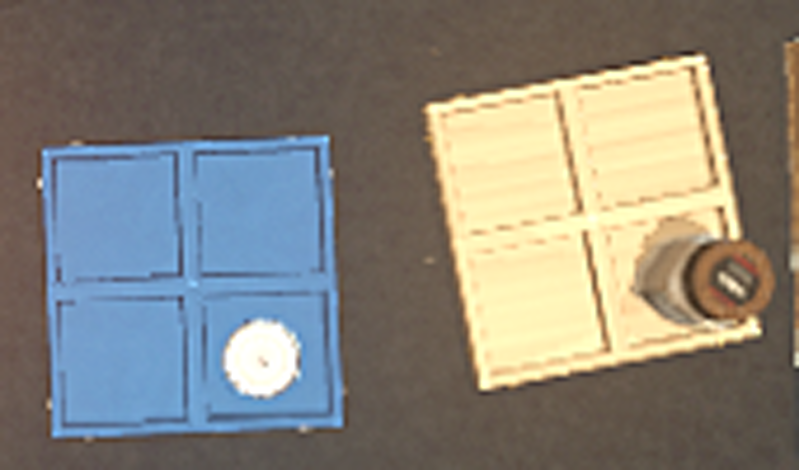

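View pics/s_a.png

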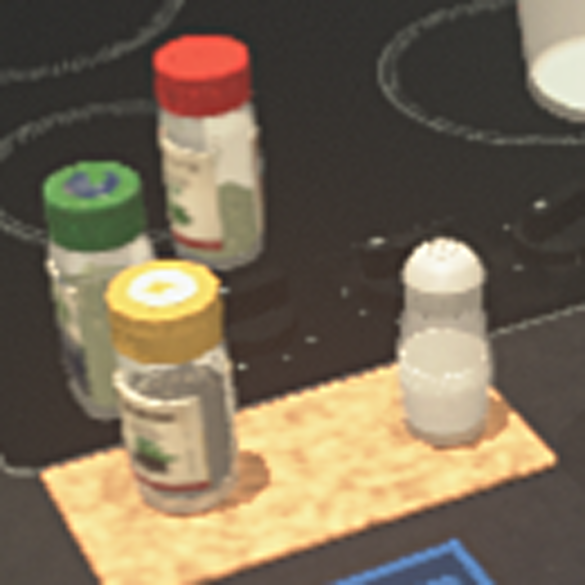

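```bash
cat > h.py <<'E'
import numpy as np,cv2
from rig import get_obs,cams
M={n:cams.camera_model(n) for n in("scene","top")}
def ray(n,p):
    m=M[n];q=cv2.undistortPoints(np.array([[p]],float),m["intrinsics"],np.array(m["distortion"]))[0,0]
    R=m["R"];return -R.T@m["t"],R.T@np.array([q[0],q[1],1])
def at(n,p,z):
    o,d=ray(n,p);return o+d*(z-o[2])/d[2]
def proj(n,X):
    m=M[n];return cv2.projectPoints(np.array(X,float).reshape(-1,3),cv2.Rodrigues(m["R"])[0],m["t"],m["intrinsics"],np.array(m["distortion"]))[0][:,0]
E
python3 - <<'E'
from h import *
def f(u,v,s,x0,y0): return ((u+.5)/s-.5+x0,(v+.5)/s-.5+y0)
ta={'red':(131,208,.112),'green':(380,434,.114),'yellow':(592,424,.104),'salt':(627,103,.09)}
sa={'red':(202,65),'green':(93,190),'yellow':(163,287),'salt':(443,250)}
for k,(u,v,z) in ta.items():
    print(k,at("top",f(u,v,6,180,210),z).round(4),at("scene",f(*sa[k],4.5,190,140),z).round(4))
for c,cs in {'blue':[(42,150),(329,137),(343,428),(54,437)],'oak':[(427,104),(705,56),(760,332),(482,390)]}.items():
    P=np.array([at("top",f(u,v,4.7,315,215),.018) for u,v in cs])[:,:2]
    L=np.array([[.073,.073],[.073,-.073],[-.073,-.073],[-.073,.073]])
    c0=P.mean(0);q=P-c0
    th=np.arctan2((L[:,0]*q[:,1]-L[:,1]*q[:,0]).sum(),(L*q).sum());R=np.array([[np.cos(th),-np.sin(th)],[np.sin(th),np.cos(th)]])
    print(c,c0.round(4),th.round(4),'resid mm',((P-c0-L@R.T)*1e3).round(1).tolist())
    for n,p in dict(left=(-.036,.036),behind=(.036,-.036),fr=(-.036,-.036),rl=(.036,.036)).items(): print(n,(c0+R@p).round(4))
print('candle',at("top",f(263,358,4.7,315,215),.021),'black',at("top",f(733,280,4.7,315,215),.111))
# same corners reproj into scene
    
E
```

```text
red [0.5473 0.4129 0.112 ] [0.5459 0.4036 0.112 ]
green [0.4639 0.3211 0.114 ] [0.4638 0.3152 0.114 ]
yellow [0.4663 0.2452 0.104 ] [0.4682 0.246  0.104 ]
salt [0.5848 0.2323 0.09  ] [0.5879 0.2381 0.09  ]
blue [0.473  0.0713] 0.0207 resid mm [[-1.0, -0.4], [-0.1, 0.7], [-0.2, 0.5], [1.3, -0.8]]
left [0.4362 0.1066]
behind [0.5097 0.0361]
fr [0.4377 0.0346]
rl [0.5082 0.108 ]
oak [ 0.5027 -0.1334] 0.1618 resid mm [[0.2, -0.1], [-1.5, -0.2], [1.6, 0.5], [-0.3, -0.1]]
left [ 0.4613 -0.1037]
behind [ 0.544  -0.1632]
fr [ 0.4729 -0.1748]
rl [ 0.5324 -0.0921]
candle [0.43718884 0.03690615 0.021     ] black [ 0.47084125 -0.17604903  0.111     ]
```

```bash
python3 - <<'E'
from h import *
print('cams',{n:(-M[n]["R"].T@M[n]["t"]).round(3) for n in M})
for z in(.3,.4,.45,.5,.55,.6,.7,.8):
    a=at("top",(186,294),z);b=at("top",(187,100),z);print(z,a.round(3),b.round(3),proj("scene",[a,b]).round(0).tolist())
pts={'red':(.547,.412,.022,.106),'green':(.464,.32,.0205,.108),'yellow':(.467,.2455,.0225,.098),'salt':(.586,.233,.022,.066)}
th=np.linspace(0,6.283,40)
for n,(x0,y0,x1,y1,s) in {'top':(180,210,310,310,6),'scene':(190,140,320,270,4.5)}.items():
    im=cv2.imread(f"pics/{n}0.png")[y0:y1,x0:x1];im=cv2.resize(im,None,fx=s,fy=s,interpolation=cv2.INTER_CUBIC)
    for x,y,r,h in pts.values():
        for z in(.006,.006+h):
            p=proj(n,np.c_[x+r*np.cos(th),y+r*np.sin(th),z+0*th])
            q=((p-[x0,y0]+.5)*s-.5).round().astype(int);cv2.polylines(im,[q.reshape(-1,1,2)],True,(255,0,255) if z<.05 else(255,255,0),1)
    cv2.imwrite(f"pics/ov_{n}.png",im)
E
```

```text
cams {'scene': array([ 0.266, -0.445,  0.562]), 'top': array([0.473, 0.14 , 1.174])}
0.3 [0.445 0.393 0.3  ] [0.806 0.396 0.3  ] [[173.0, 73.0], [347.0, 46.0]]
0.4 [0.448 0.364 0.4  ] [0.768 0.367 0.4  ] [[170.0, 16.0], [340.0, -2.0]]
0.45 [0.45  0.349 0.45 ] [0.749 0.352 0.45 ] [[169.0, -16.0], [336.0, -30.0]]
0.5 [0.452 0.335 0.5  ] [0.73  0.338 0.5  ] [[167.0, -52.0], [332.0, -60.0]]
0.55 [0.453 0.321 0.55 ] [0.711 0.323 0.55 ] [[166.0, -91.0], [327.0, -94.0]]
0.6 [0.455 0.306 0.6  ] [0.692 0.308 0.6  ] [[164.0, -133.0], [322.0, -131.0]]
0.7 [0.458 0.277 0.7  ] [0.654 0.279 0.7  ] [[163.0, -228.0], [309.0, -216.0]]
0.8 [0.461 0.248 0.8  ] [0.616 0.25  0.8  ] [[166.0, -327.0], [292.0, -313.0]]
```

View pics/ov_top.png

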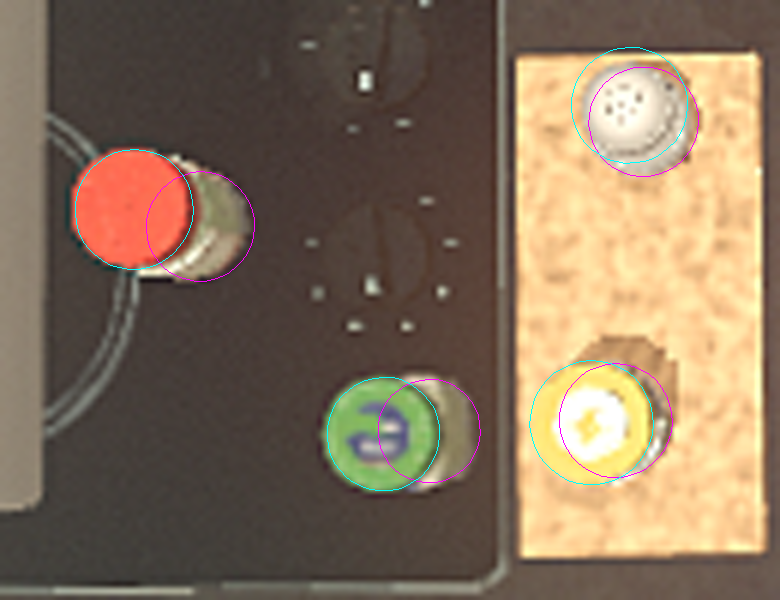

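View pics/ov_scene.png

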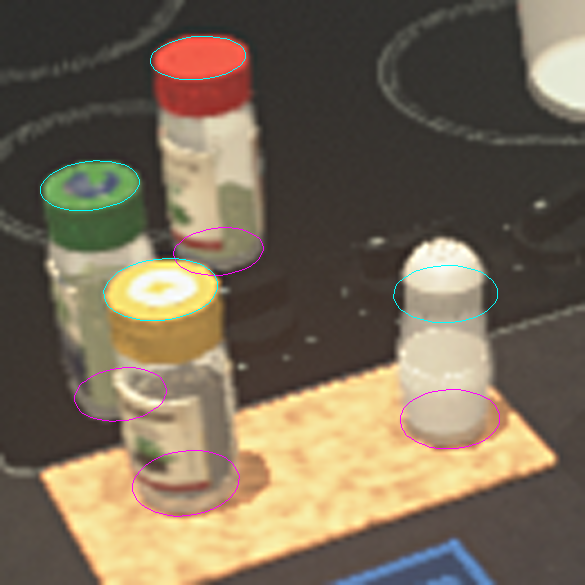

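The overlays agree with the drawings to within about 3 mm: green (0.464, 0.320), red (0.5465, 0.411), yellow (0.467, 0.2455), salt (0.585, 0.233). The cooker hood does not show in the scene view, so its rim must be above 0.43 m. I'll place green first, starting with an approach that turns the jaw towards the caddy x axis.

Call:
servo_tool(
  series=[-1,1.8,-2.3,-0.3,0,0,-0.1,-1,4,-5,-0.6,0,0,-0.2,-1,6.5,-8,-1,0,0,-0.3,-1,9,-11,-1.4,0,0,-0.4,-1,11.5,-14,-1.8,0,0,-0.5,-1,14,-17,-2.2,0,0,-0.6,-1,16,-20,-2.6,0,0,-0.7,-1,17.5,-22,-2.8,0,0,-0.8,-1,17.9,-23,-2.8,0,0,-0.9,-1,17.9,-23.1,-2.8,0,0,-1.014],
)

```text
time_s: 0.93
tcp_pos: [0.4011, 0.2972, 0.2195]
orientation: [2.045, 2.385, -0.003]
force: [-0.4, -0.6, 0.1]
width: 0.0851
```

```bash
cat > st.py <<'E'
from h import *
o=get_obs();R=cv2.Rodrigues(np.array(o["orientation"]))[0]
print("t",round(o["time_s"],2),"tcp",o["tcp_pos"].round(4),"psi",np.arctan2(R[1,1],R[0,1]).round(4),"z",R[:,2].round(4),"q",o["joints"].round(3),"F",o["force"].round(1),"w",round(o["width"],4))
E
python3 st.py
python3 - <<'E'
from h import *
im=cv2.imread("pics/top0.png")
print('flask lid', at("top",(316,180),.17), 'base scene',at("scene",(349,241),0.0))
E
```

```text
t 0.93 tcp [0.4011 0.2972 0.2195] psi 0.1529 z [-0.0011 -0.0016 -1.    ] q [ 4.650e-01  7.300e-02  1.755e+00 -1.000e-03  1.315e+00  3.120e-01] F [-0.4 -0.6  0.1] w 0.0851
flask lid [0.67331893 0.15799233 0.17      ] base scene [0.68000509 0.15983024 0.        ]
```

Call:
servo_tool(
  series=[-1,1.5,0.5,-1.5,0,0,0,-1,4,1.2,-4,0,0,0,-1,5.8,1.8,-6,0,0,0,-1,6.4,2,-7,0,0,0,-1,6.4,2,-7.5,0,0,0,-1,6.4,2,-7.5,0,0,0],
)

```text
time_s: 1.43
tcp_pos: [0.4626, 0.3191, 0.1434]
orientation: [-2.033, -2.392, 0.007]
force: [-0.5, 0.3, -0.0]
width: 0.0855
```

```bash
python3 st.py;python3 - <<'E'
from h import *
for n in("scene","top"):
    im=cams.snapshot(n)[:,:,::-1]
    c=im[130:290,160:360] if n=="scene" else im[200:310,170:320]
    cv2.imwrite(f"pics/g1_{n}.png",cv2.resize(c,None,fx=3.75 if n=="scene" else 5,fy=3.75 if n=="scene" else 5,interpolation=cv2.INTER_CUBIC))
E
```

```text
t 1.43 tcp [0.4626 0.3191 0.1434] psi 0.162 z [-0.0043 -0.002  -1.    ] q [0.45  0.29  1.67  0.    1.187 0.288] F [-0.5  0.3 -0. ] w 0.0855
```

View pics/g1_scene.png

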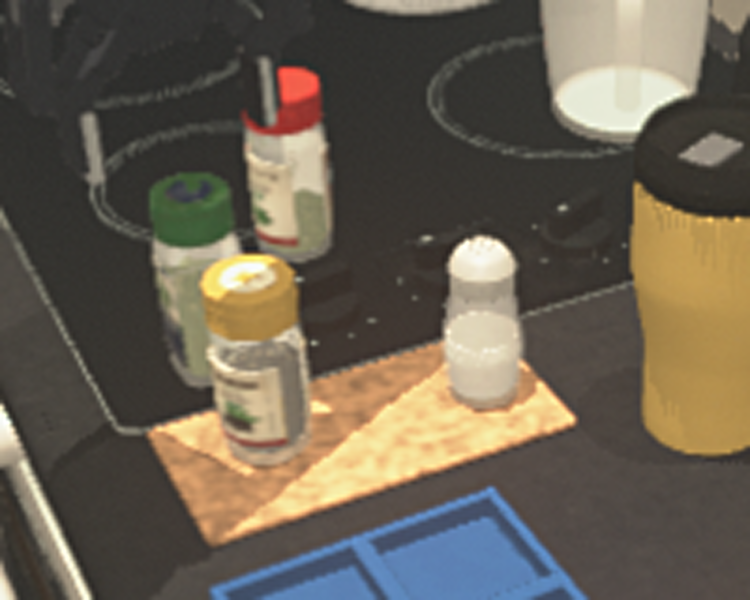

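View pics/g1_top.png

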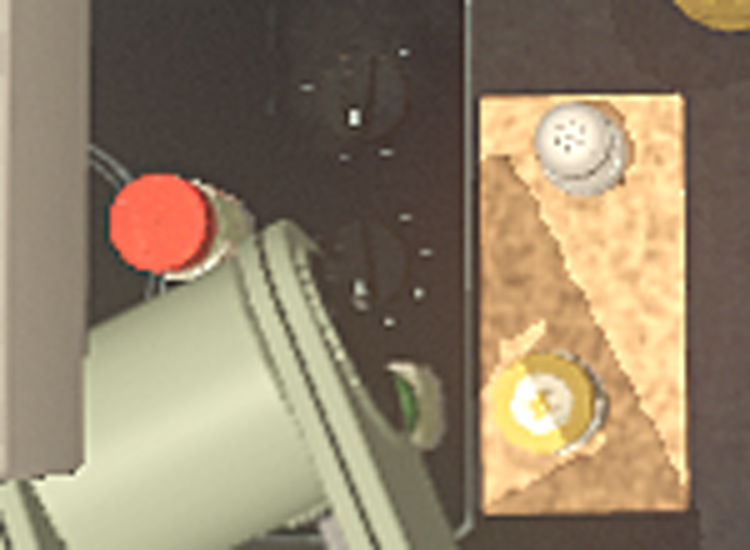

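Fingers straddle the green cap (tips near (95,185) and (268,125) in the crop, cap at (190,190)), and the arm is clear of the hood. Descending and closing.

Call:
servo_tool(
  series=[-1,0,0,-1.5,0,0,0,-1,0,0,-4,0,0,0,-1,0,0,-6.5,0,0,0,-1,0,0,-7.5,0,0,0,-1,0,0,-7.5,0,0,0,1,0,0,-7.5,0,0,0,1,0,0,-7.5,0,0,0,1,0,0,-7.5,0,0,0,1,0,0,-7.5,0,0,0,1,0,0,-7.5,0,0,0],
)

```text
time_s: 2.37
tcp_pos: [0.4657, 0.3205, 0.0725]
orientation: [2.033, 2.393, 0.006]
force: [-0.7, -1.2, 6.0]
width: 0.0405
```

Call:
servo_tool(
  series=[1,0,0,0,0,0,0,1,0,0,0,0,0,0,1,0,0,0,0,0,0,1,0,0,0,0,0,0],
)

```text
time_s: 2.7
tcp_pos: [0.4657, 0.3205, 0.0725]
orientation: [2.033, 2.393, 0.006]
force: [-0.9, -1.2, 5.5]
width: 0.0403
```

```bash
python3 st.py
```

```text
t 2.7 tcp [0.4657 0.3205 0.0725] psi 0.162 z [ 0.0035  0.0018 -1.    ] q [0.45  0.389 1.707 0.    1.041 0.288] F [-0.9 -1.2  5.5] w 0.0403
```

Call:
servo_tool(
  series=[1,0,0,1,0,0,0,1,0,0,3.5,0,0,0,1,-1,0,6.5,0,0,0,1,-2,-0.5,9.5,0,0,0,1,-3,-2,12,0,0,0,1,-3,-4.5,12.5,0,0,0,1,-3,-8,12.5,0,0,0,1,-3,-11.5,12.5,0,0,0,1,-3,-15,12.5,0,0,0,1,-3,-18.5,12.5,0,0,0],
)

```text
time_s: 3.53
tcp_pos: [0.4336, 0.1334, 0.1959]
orientation: [2.033, 2.394, 0.001]
force: [1.1, 0.7, -0.8]
width: 0.0401
```

Call:
servo_tool(
  series=[1,0,-3.5,0,0,0,0,1,0,-7,0,0,0,0,1,0,-10.5,0,0,0,0,1,0.5,-14,0,0,0,0,1,1,-17.5,0,0,0,0,1,1.8,-20.5,0,0,0,0,1,2.5,-22.7,-0.5,0,0,0,1,2.7,-23.7,-1,0,0,0,1,2.7,-23.9,-1.5,0,0,0,1,2.7,-23.9,-2,0,0,0],
)

```text
time_s: 4.37
tcp_pos: [0.4606, -0.1041, 0.1748]
orientation: [-2.035, -2.392, -0.0]
force: [0.3, 0.2, -1.1]
width: 0.0402
```

```bash
python3 st.py
```

```text
t 4.37 tcp [ 0.4606 -0.1041  0.1748] psi 0.1609 z [-1.e-03  9.e-04 -1.e+00] q [-0.406  0.065  1.863  0.     1.215 -0.567] F [ 0.3  0.2 -1.1] w 0.0402
```

Call:
servo_tool(
  series=[1,0,0,-1.5,0,0,0,1,0,0,-3.5,0,0,0,1,0,0,-5.5,0,0,0,1,0,0,-7,0,0,0,1,0,0,-7.5,0,0,0,1,0,0,-7.5,0,0,0],
)

```text
time_s: 4.87
tcp_pos: [0.4592, -0.1021, 0.0985]
orientation: [-2.029, -2.392, 0.002]
force: [-0.7, 0.4, -0.7]
width: 0.0405
```

```bash
python3 st.py;python3 - <<'E'
from h import *
th=np.linspace(0,6.283,40)
c=cams.snapshot("scene")[:,:,::-1].copy()
c=c[290:470,260:460];c=cv2.resize(c,None,fx=3.3,fy=3.3,interpolation=cv2.INTER_CUBIC)
for z,r in((.040,.0205),(.006,.0205)):
    p=proj("scene",np.c_[.4606+r*np.cos(th),-.1041+r*np.sin(th),z+0*th]);q=((p-[260,290]+.5)*3.3).round().astype(int)
    cv2.polylines(c,[q.reshape(-1,1,2)],True,(255,0,255),1)
cv2.imwrite("pics/g2.png",c)
E
```

```text
t 4.87 tcp [ 0.4592 -0.1021  0.0985] psi 0.1638 z [-0.0046  0.0023 -1.    ] q [-0.403  0.177  1.923  0.     1.047 -0.567] F [-0.7  0.4 -0.7] w 0.0405
```

View pics/g2.png

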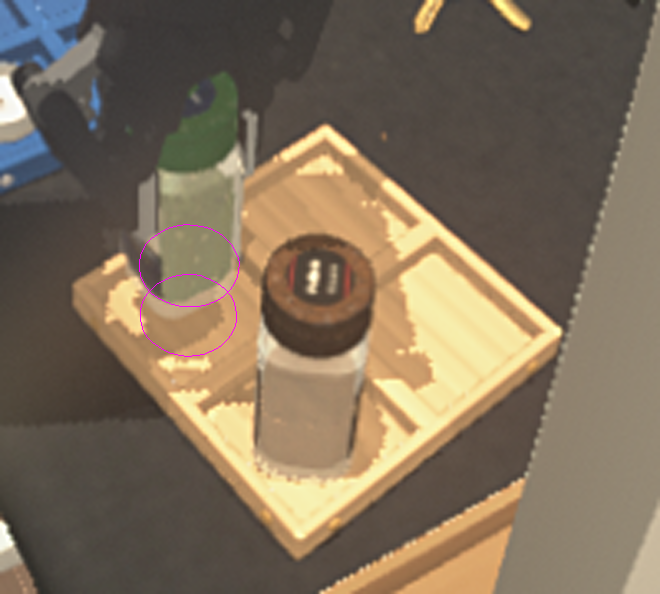

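The green foot shows inside its pocket at about (190,310), as predicted. Setting it down.

Call:
servo_tool(
  series=[1,0,0,-0.8,0,0,0,1,0,0,-1.6,0,0,0,1,0,0,-2.1,0,0,0,1,0,0,-2.4,0,0,0,1,0,0,-2.6,0,0,0,1,0,0,-2.6,0,0,0,1,0,0,-2.6,0,0,0],
)

```text
time_s: 5.5
tcp_pos: [0.4612, -0.1043, 0.0743]
orientation: [-2.035, -2.394, 0.0]
force: [0.3, 0.6, -1.7]
width: 0.04
```

Call:
servo_tool(
  series=[1,0,0,-0.1,0,0,0,1,0,0,-0.2,0,0,0,1,0,0,-0.2,0,0,0,1,0,0,-0.2,0,0,0],
)

```text
time_s: 5.83
tcp_pos: [0.4617, -0.1046, 0.073]
orientation: [2.034, 2.393, 0.0]
force: [-1.5, -0.9, 4.2]
width: 0.0403
```

Call:
servo_tool(
  series=[-1,0,0,0,0,0,0,-1,0,0,0,0,0,0,-1,0,0,0,0,0,0,-1,0,0,0,0,0,0,-1,0,0,0,0,0,0,-1,0,0,2,0,0,0,-1,0,0,5,0,0,0,-1,0,0,8.5,0,0,0,-1,0,0,11.8,0,0,0,-1,0,1,11.8,0,0,0],
)

```text
time_s: 6.67
tcp_pos: [0.4662, -0.0971, 0.1978]
orientation: [2.026, 2.381, 0.006]
force: [0.8, -0.5, 0.7]
width: 0.0855
```

```bash
python3 st.py;python3 - <<'E'
from h import *
c=cams.snapshot("scene")[:,:,::-1].copy();cv2.imwrite("pics/g3.png",cv2.resize(c[290:470,220:460],None,fx=3.3,fy=3.3,interpolation=cv2.INTER_CUBIC))
E
```

```text
t 6.67 tcp [ 0.4662 -0.0971  0.1978] psi 0.1607 z [ 0.0139 -0.0065 -0.9999] q [-3.870e-01  3.500e-02  1.843e+00 -1.000e-03  1.248e+00 -5.470e-01] F [ 0.8 -0.5  0.7] w 0.0855
```

View pics/g3.png

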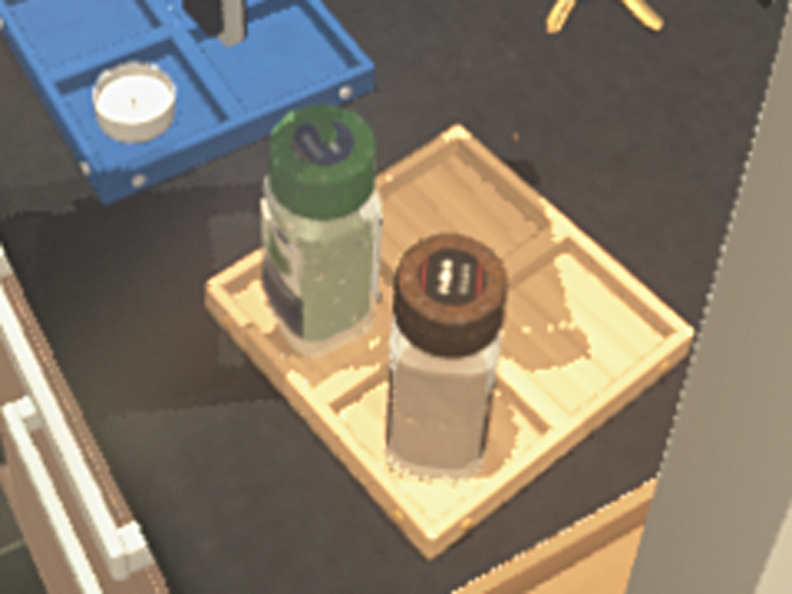

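Green stands upright and centred in the pocket left of the black jar. Next is red: travelling back while turning the jaw to the oak caddy's y axis.

Call:
servo_tool(
  series=[-1,0,2,0,0,0,-0.12,-1,-0.5,5.5,0,0,0,-0.24,-1,-1,9.5,0,0,0,-0.36,-1,-1.5,13.5,0,0,0,-0.48,-1,-2,17.5,0,0,0,-0.6,-1,-2.5,21.5,0,0,0,-0.72,-1,-3,25.5,0,0,0,-0.84,-1,-3,29.5,-0.5,0,0,-0.96,-1,-3,33,-1,0,0,-1.08,-1,-3,36,-1.5,0,0,-1.2],
)

```text
time_s: 7.55
tcp_pos: [0.4305, 0.2432, 0.1772]
orientation: [2.982, 0.987, -0.003]
force: [-0.1, 0.0, -0.8]
width: 0.0855
```

Call:
servo_tool(
  series=[-1,0,2.5,-1,0,0,-0.12,-1,0.5,5,-2,0,0,-0.24,-1,2,8,-3,0,0,-0.37,-1,5,10.5,-3,0,0,-0.37,-1,8,12.5,-3,0,0,-0.37,-1,10.5,14,-3,0,0,-0.37,-1,11.5,14.5,-3,0,0,-0.37,-1,11.5,14.5,-3,0,0,-0.37],
)

```text
time_s: 8.22
tcp_pos: [0.5481, 0.3875, 0.1463]
orientation: [3.112, 0.429, -0.002]
force: [0.2, -1.0, 0.0]
width: 0.0853
```

```bash
python3 st.py;python3 - <<'E'
from h import *
for n in("scene","top"):
    im=cams.snapshot(n)[:,:,::-1]
    c=im[90:250,150:350] if n=="scene" else im[180:310,140:310]
    cv2.imwrite(f"pics/r1_{n}.png",cv2.resize(c,None,fx=3.75 if n=="scene" else 4.5,fy=3.75 if n=="scene" else 4.5,interpolation=cv2.INTER_CUBIC))
E
```

```text
t 8.22 tcp [0.5481 0.3875 0.1463] psi -1.2965 z [-1.e-03 -7.e-04 -1.e+00] q [ 0.487  0.496  1.375 -0.     1.272  1.783] F [ 0.2 -1.   0. ] w 0.0853
```

View pics/r1_scene.png

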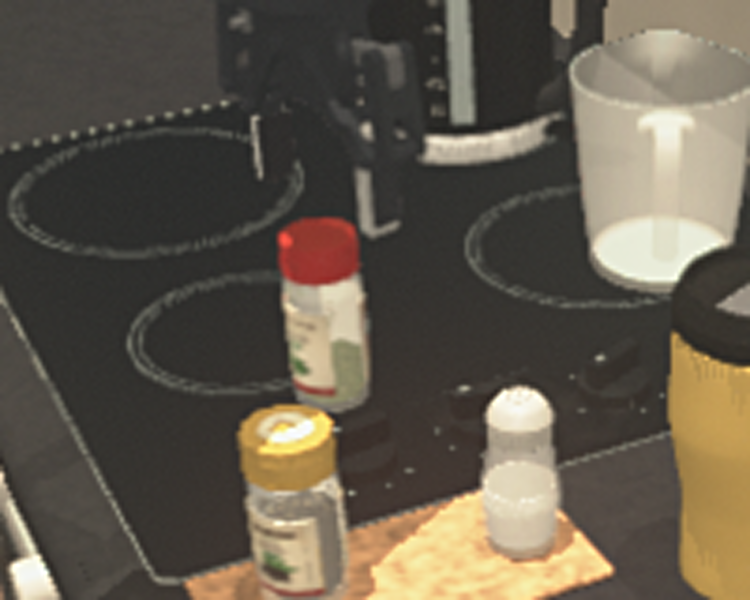

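View pics/r1_top.png

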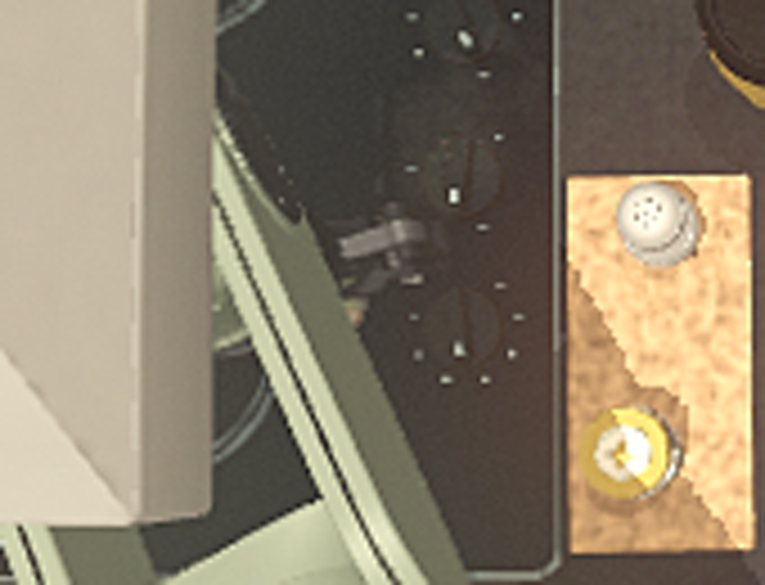

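Call:
servo_tool(
  series=[-1,0,0,0,0,0,0,-1,0,0,0,0,0,0],
)

```text
time_s: 8.48
tcp_pos: [0.5454, 0.386, 0.1479]
orientation: [3.111, 0.429, -0.003]
force: [-0.0, -0.7, -0.1]
width: 0.0852
```

```bash
python3 st.py
```

```text
t 8.48 tcp [0.5454 0.386  0.1479] psi -1.2968 z [-0.0019 -0.001  -1.    ] q [0.487 0.489 1.382 0.    1.273 1.783] F [-0.  -0.7 -0.1] w 0.0852
```

Call:
servo_tool(
  series=[-1,0,1.3,0,0,0,-0.06,-1,0.1,2.3,0,0,0,-0.11,-1,0.1,2.5,0,0,0,-0.11,-1,0.1,2.5,0,0,0,-0.11,-1,0.1,2.5,0,0,0,-0.11],
)

```text
time_s: 8.9
tcp_pos: [0.5474, 0.4113, 0.1487]
orientation: [3.13, 0.259, -0.0]
force: [-0.1, -0.5, 0.1]
width: 0.0854
```

```bash
python3 st.py;python3 - <<'E'
from h import *
for n in("scene",):
    im=cams.snapshot(n)[:,:,::-1]
    c=im[90:250,150:350] if n=="scene" else im[180:310,140:310]
    cv2.imwrite(f"pics/r2_{n}.png",cv2.resize(c,None,fx=3.75 if n=="scene" else 4.5,fy=3.75 if n=="scene" else 4.5,interpolation=cv2.INTER_CUBIC))
E
```

```text
t 8.9 tcp [0.5474 0.4113 0.1487] psi -1.4055 z [-2.e-04 -5.e-04 -1.e+00] q [ 0.518  0.52   1.334 -0.     1.288  1.924] F [-0.1 -0.5  0.1] w 0.0854
```

View pics/r2_scene.png

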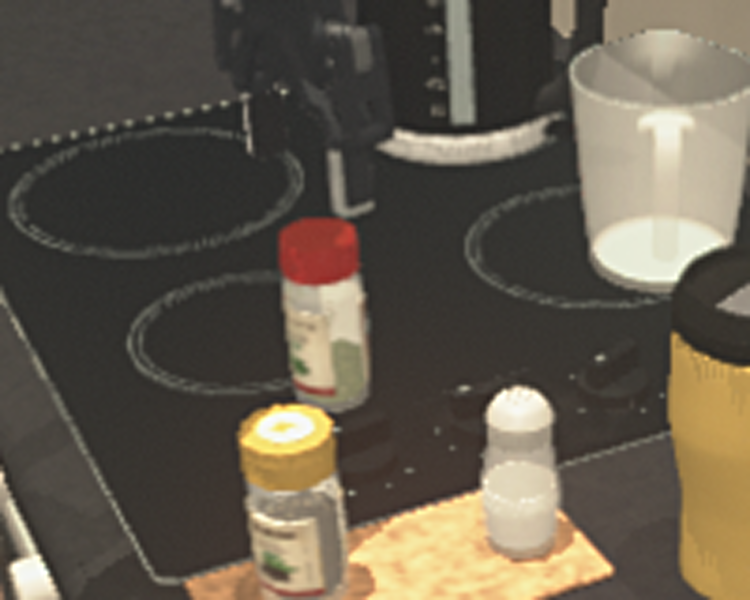

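Red cap (320,235) lies roughly between the tips, the jar slightly nearer the camera. Shifting y by −4 mm and descending.

Call:
servo_tool(
  series=[-1,0,-0.4,-1.5,0,0,0,-1,0,-0.4,-4,0,0,0,-1,0,-0.4,-6.5,0,0,0,-1,0,-0.4,-7.7,0,0,0,-1,0,-0.4,-7.7,0,0,0,1,0,-0.4,-7.7,0,0,0,1,0,-0.4,-7.7,0,0,0,1,0,-0.4,-7.7,0,0,0,1,0,-0.4,-7.7,0,0,0,1,0,-0.4,-7.7,0,0,0],
)

```text
time_s: 9.78
tcp_pos: [0.5493, 0.4089, 0.0742]
orientation: [-3.129, -0.257, -0.006]
force: [-0.0, 1.4, 3.4]
width: 0.0416
```

Call:
servo_tool(
  series=[1,0,0,0,0,0,0,1,0,0,0,0,0,0],
)

```text
time_s: 9.95
tcp_pos: [0.5493, 0.4089, 0.0742]
orientation: [-3.129, -0.257, -0.006]
force: [-0.6, 1.6, 6.1]
width: 0.0415
```

```bash
python3 st.py;python3 - <<'E'
from h import *
for n in("scene",):
    im=cams.snapshot(n)[:,:,::-1]
    c=im[90:250,150:350] if n=="scene" else im[180:310,140:310]
    cv2.imwrite(f"pics/r3_{n}.png",cv2.resize(c,None,fx=3.75 if n=="scene" else 4.5,fy=3.75 if n=="scene" else 4.5,interpolation=cv2.INTER_CUBIC))
E
```

```text
t 9.95 tcp [0.5493 0.4089 0.0742] psi -1.4067 z [ 0.0038  0.0025 -1.    ] q [0.514 0.6   1.38  0.    1.157 1.92 ] F [-0.6  1.6  6.1] w 0.0415
```

View pics/r3_scene.png

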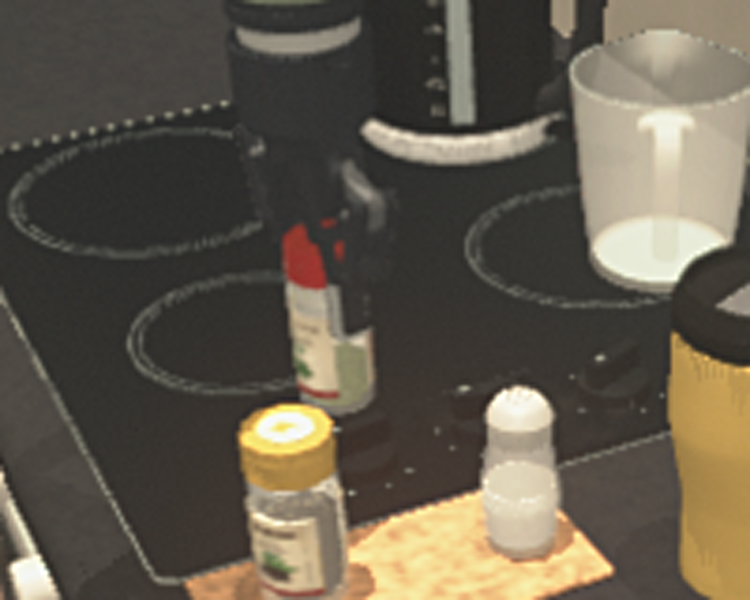

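Call:
servo_tool(
  series=[1,0,0,1,0,0,0,1,0,0,3.5,0,0,0,1,-1.5,-1.5,5,0,0,0,1,-4,-4,5.5,0,0,0,1,-7,-6,6,0,0,0,1,-9.5,-8,7.5,0,0,0,1,-11,-9,10,0,0,0,1,-11,-9.5,12.5,0,0,0,1,-11,-11.5,13,0,0,0,1,-11,-14,13,0,0,0],
)

```text
time_s: 10.83
tcp_pos: [0.4389, 0.2685, 0.2051]
orientation: [-3.129, -0.261, -0.009]
force: [0.6, -0.1, -1.2]
width: 0.0418
```

Call:
servo_tool(
  series=[1,0,-3,0,0,0,0,1,0,-6,0,0,0,0,1,0,-9.5,0,0,0,0,1,1,-13,0,0,0,0,1,2,-16.5,0,0,0,0,1,3.5,-20,0,0,0,0,1,5,-23.5,0,0,0,0,1,6.5,-27,-0.5,0,0,0,1,8,-30.5,-1,0,0,0,1,9,-34,-1.5,0,0,0],
)

```text
time_s: 11.67
tcp_pos: [0.5283, -0.0743, 0.1868]
orientation: [3.131, 0.257, 0.0]
force: [0.4, 0.3, -1.4]
width: 0.0418
```

Call:
servo_tool(
  series=[1,0.5,-2,-0.5,0,0,0,1,0.8,-3.5,-1,0,0,0,1,0.8,-4.5,-1.5,0,0,0,1,0.8,-4.5,-1.5,0,0,0,1,0.8,-4.5,-1.5,0,0,0],
)

```text
time_s: 12.08
tcp_pos: [0.5349, -0.1164, 0.171]
orientation: [-3.129, -0.257, 0.003]
force: [-0.1, -0.2, -1.7]
width: 0.0416
```

```bash
python3 st.py
```

```text
t 12.08 tcp [ 0.5349 -0.1164  0.171 ] psi -1.407 z [-0.002   0.0014 -1.    ] q [-3.730e-01  2.260e-01  1.686e+00  1.000e-03  1.231e+00  1.034e+00] F [-0.1 -0.2 -1.7] w 0.0416
```

Call:
servo_tool(
  series=[1,0.3,-1.5,0,0,0,0,1,0.6,-3.3,0,0,0,0,1,0.9,-4.5,-0.8,0,0,0,1,0.9,-4.6,-2.5,0,0,0,1,0.9,-4.6,-4.5,0,0,0,1,0.9,-4.6,-6,0,0,0,1,0.9,-4.6,-6.5,0,0,0,1,0.9,-4.6,-6.5,0,0,0,1,0.9,-4.6,-6.5,0,0,0],
)

```text
time_s: 12.83
tcp_pos: [0.5451, -0.163, 0.1068]
orientation: [3.131, 0.258, 0.0]
force: [0.7, -0.1, -0.6]
width: 0.0416
```

```bash
python3 st.py;python3 - <<'E'
from h import *
th=np.linspace(0,6.283,40)
c=cams.snapshot("scene")[:,:,::-1].copy()
c=c[270:450,260:460];c=cv2.resize(c,None,fx=3.3,fy=3.3,interpolation=cv2.INTER_CUBIC)
p0=get_obs()["tcp_pos"]
for z,r in((p0[2]-.0742+.006,.022),(.006,.022)):
    p=proj("scene",np.c_[p0[0]+r*np.cos(th),p0[1]+r*np.sin(th),z+0*th]);q=((p-[260,270]+.5)*3.3).round().astype(int)
    cv2.polylines(c,[q.reshape(-1,1,2)],True,(255,0,255),1)
cv2.imwrite("pics/r4.png",c)
E
```

```text
t 12.83 tcp [ 0.5451 -0.163   0.1068] psi -1.4062 z [ 1.e-04 -0.e+00 -1.e+00] q [-0.443  0.348  1.679  0.     1.114  0.963] F [ 0.7 -0.1 -0.6] w 0.0416
```

View pics/r4.png

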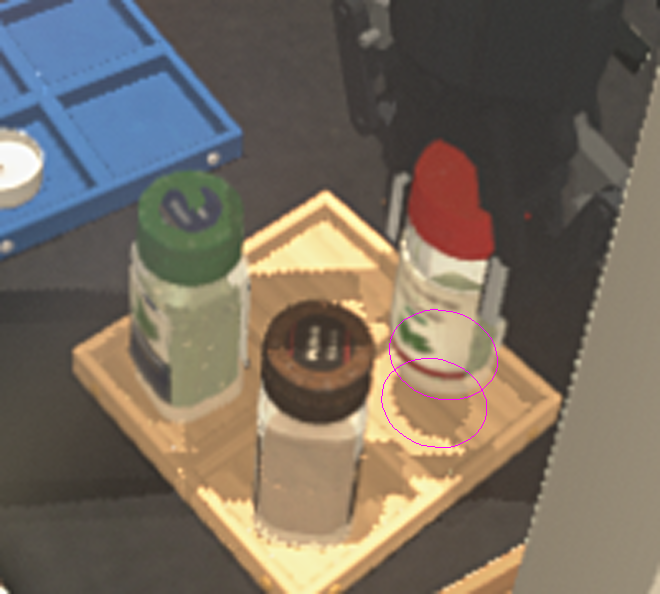

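Red's foot (440,392) matches the predicted ring over the right-rear pocket. Lowering.

Call:
servo_tool(
  series=[1,-0.1,0,-1,0,0,0,1,-0.1,0,-2,0,0,0,1,-0.1,0,-2.6,0,0,0,1,-0.1,0,-3,0,0,0,1,-0.1,0,-3.1,0,0,0,1,-0.1,0,-3.2,0,0,0,1,-0.1,0,-3.2,0,0,0],
)

```text
time_s: 13.47
tcp_pos: [0.544, -0.1633, 0.0748]
orientation: [3.131, 0.257, 0.0]
force: [0.4, 0.1, -0.5]
width: 0.0411
```

Call:
servo_tool(
  series=[1,0,0,-0.1,0,0,0,1,0,0,-0.1,0,0,0,1,0,0,-0.1,0,0,0],
)

```text
time_s: 13.72
tcp_pos: [0.5443, -0.1634, 0.0746]
orientation: [3.131, 0.257, 0.002]
force: [-0.3, 1.2, 4.6]
width: 0.0416
```

Call:
servo_tool(
  series=[-1,0,0,0,0,0,0,-1,0,0,0,0,0,0,-1,0,0,0,0,0,0,-1,0,0,0,0,0,0,-1,0,0,0,0,0,0,-1,0,0,1.5,0,0,0,-1,0,0,4.5,0,0,0,-1,0,0,7.5,0,0,0,-1,0,0,9,0,0,0,-1,-0.3,2,9.5,0,0,0],
)

```text
time_s: 14.55
tcp_pos: [0.544, -0.1469, 0.1732]
orientation: [3.125, 0.252, 0.013]
force: [1.8, 0.2, 0.7]
width: 0.0856
```

Call:
servo_tool(
  series=[-1,-1,2,0,0,0,0.11,-1,-2,5,0,0,0,0.22,-1,-3,8.5,0,0,0,0.33,-1,-3.5,12,0,0,0,0.44,-1,-3.5,15.5,0,0,0,0.55,-1,-3.5,19,0,0,0,0.66,-1,-3.5,22.5,0,0,0,0.77,-1,-3.5,26,0,0,0,0.88,-1,-3,29,-0.5,0,0,0.99,-1,-2,32,-1,0,0,1.1],
)

```text
time_s: 15.38
tcp_pos: [0.5201, 0.1787, 0.1588]
orientation: [2.529, 1.864, 0.0]
force: [0.4, -0.4, -0.2]
width: 0.0855
```

```bash
python3 st.py;python3 - <<'E'
from h import *
c=cams.snapshot("scene")[:,:,::-1].copy();cv2.imwrite("pics/r5.png",cv2.resize(c[270:470,220:460],None,fx=3,fy=3,interpolation=cv2.INTER_CUBIC))
E
```

```text
t 15.38 tcp [0.5201 0.1787 0.1588] psi -0.3004 z [ 2.e-04  0.e+00 -1.e+00] q [0.174 0.244 1.692 0.    1.205 0.474] F [ 0.4 -0.4 -0.2] w 0.0855
```

View pics/r5.png

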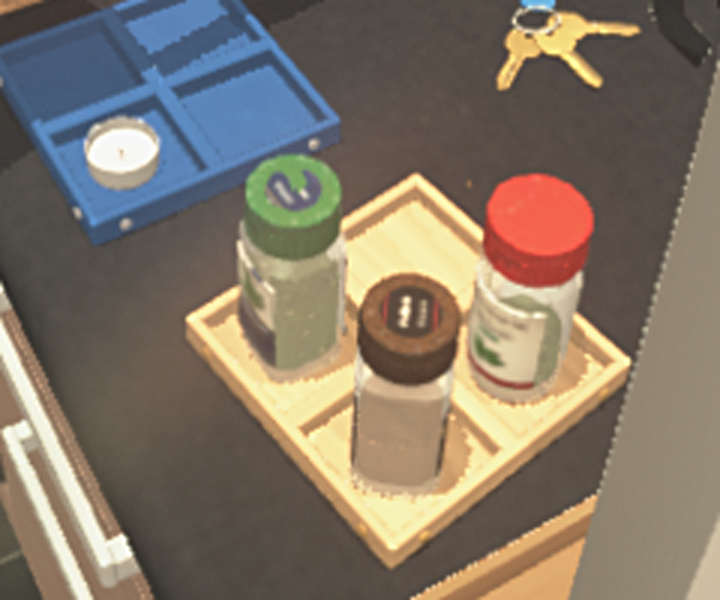

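Red stands upright in the pocket behind the black jar; oak caddy is done. Next is the salt shaker.

Call:
servo_tool(
  series=[-1,1,1.5,-0.5,0,0,0.1,-1,2.5,3.2,-1.5,0,0,0.2,-1,4.5,4.7,-2.4,0,0,0.3,-1,6,5.3,-2.7,0,0,0.32,-1,6.5,5.4,-2.7,0,0,0.32,-1,6.5,5.4,-2.7,0,0,0.32,-1,6.5,5.4,-2.7,0,0,0.32],
)

```text
time_s: 16.02
tcp_pos: [0.5855, 0.2302, 0.1316]
orientation: [-2.208, -2.234, 0.001]
force: [-0.0, -0.6, 1.3]
width: 0.0852
```

```bash
python3 st.py;python3 - <<'E'
from h import *
for n in("scene","top"):
    im=cams.snapshot(n)[:,:,::-1]
    c=im[130:290,200:400] if n=="scene" else im[160:310,220:370]
    cv2.imwrite(f"pics/s1_{n}.png",cv2.resize(c,None,fx=3.75 if n=="scene" else 4,fy=3.75 if n=="scene" else 4,interpolation=cv2.INTER_CUBIC))
E
```

```text
t 16.02 tcp [0.5855 0.2302 0.1316] psi 0.0119 z [-8.e-04 -4.e-04 -1.e+00] q [ 0.237  0.431  1.504 -0.     1.208  0.225] F [-0.  -0.6  1.3] w 0.0852
```

View pics/s1_scene.png

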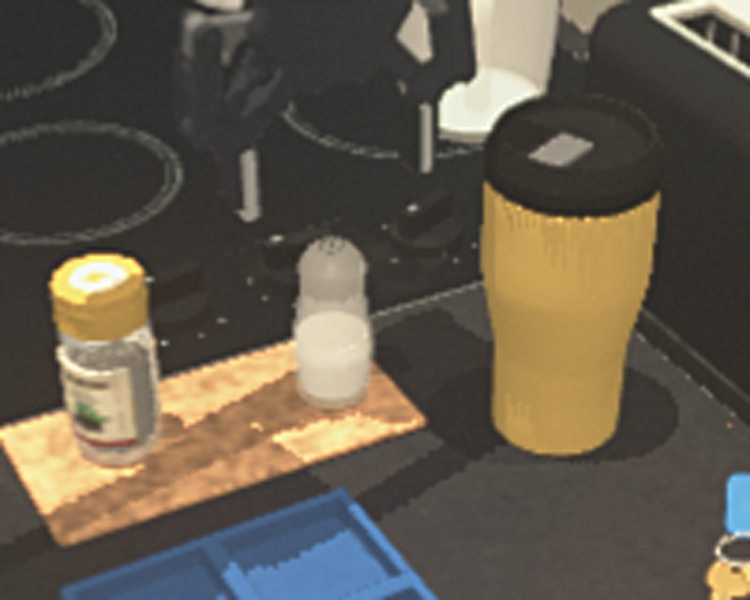

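View pics/s1_top.png

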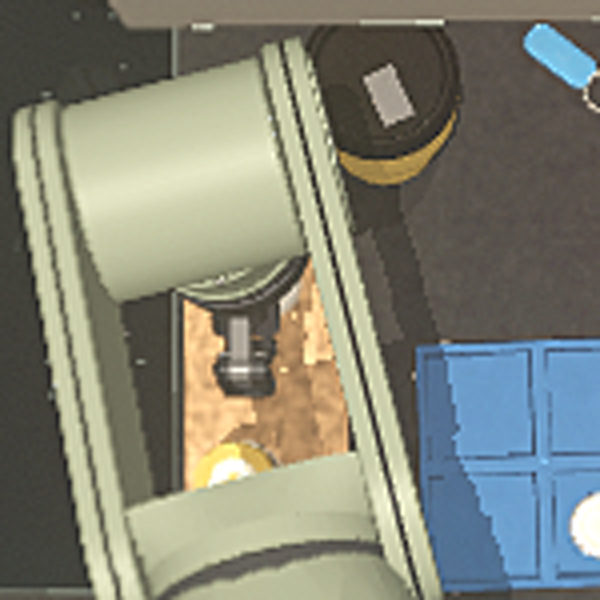

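Tips at (248,215) and (427,170) straddle the shaker top (333,245) as expected, and the flask is clear. Descending and gripping.

Call:
servo_tool(
  series=[-1,0,0.2,-1.5,0,0,0,-1,0,0.2,-4,0,0,0,-1,0,0.2,-6.5,0,0,0,-1,0,0.2,-8,0,0,0,-1,0,0.2,-8.3,0,0,0,-1,0,0.2,-8.3,0,0,0,1,0,0.2,-8.3,0,0,0,1,0,0.2,-8.3,0,0,0,1,0,0.2,-8.3,0,0,0,1,0,0.2,-8.3,0,0,0],
)

```text
time_s: 16.95
tcp_pos: [0.5868, 0.233, 0.0505]
orientation: [2.206, 2.235, 0.003]
force: [-4.9, -2.3, 31.4]
width: 0.0392
```

Call:
servo_tool(
  series=[1,0,0,0,0,0,0,1,0,0,0,0,0,0,1,0,0,0,0,0,0],
)

```text
time_s: 17.2
tcp_pos: [0.5872, 0.2332, 0.0509]
orientation: [2.205, 2.235, 0.004]
force: [-0.9, 0.0, 5.4]
width: 0.038
```

```bash
python3 st.py
```

```text
t 17.2 tcp [0.5872 0.2332 0.0509] psi 0.0133 z [ 3.1e-03  7.0e-04 -1.0e+00] q [ 0.241  0.537  1.537 -0.     1.064  0.228] F [-0.9  0.   5.4] w 0.038
```

Call:
servo_tool(
  series=[1,0,0,1,0,0,0,1,-0.5,0,2.5,0,0,0,1,-1.5,0,4,0,0,0,1,-2.5,0,4.5,0,0,0,1,-3,0,4.5,0,0,0,1,-3,0,4.5,0,0,0],
)

```text
time_s: 17.7
tcp_pos: [0.5543, 0.2329, 0.0936]
orientation: [-2.206, -2.236, 0.002]
force: [0.1, -0.4, -1.3]
width: 0.038
```

```bash
python3 st.py;python3 - <<'E'
from h import *
th=np.linspace(0,6.283,40)
p0=get_obs()["tcp_pos"]
c=cams.snapshot("scene")[:,:,::-1][130:290,200:400]
c=cv2.resize(c,None,fx=3.75,fy=3.75,interpolation=cv2.INTER_CUBIC)
for z,r in((p0[2]-.0505+.006,.022),):
    p=proj("scene",np.c_[p0[0]+r*np.cos(th),p0[1]+r*np.sin(th),z+0*th]);q=((p-[200,130]+.5)*3.75).round().astype(int)
    cv2.polylines(c,[q.reshape(-1,1,2)],True,(255,0,255),1)
cv2.imwrite("pics/s2.png",c)
E
```

```text
t 17.7 tcp [0.5543 0.2329 0.0936] psi 0.0139 z [-1.1e-03 -2.0e-04 -1.0e+00] q [0.254 0.426 1.6   0.    1.116 0.24 ] F [ 0.1 -0.4 -1.3] w 0.038
```

View pics/s2.png

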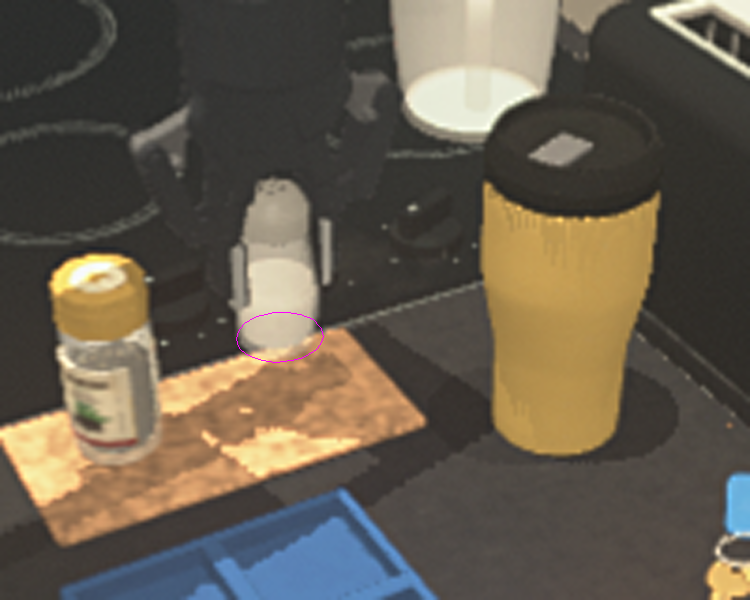

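Shaker is held upright; its foot at (278,348) sits a few mm above/behind the prediction, within tolerance. Carrying it to the blue caddy's front-left pocket.

Call:
servo_tool(
  series=[1,0,-1.5,1.5,0,0,0,1,-0.5,-4,3,0,0,0,1,-2,-6.5,4,0,0,0,1,-4.5,-9,4,0,0,0,1,-7.5,-11,4,0,0,0,1,-10,-12.3,3.5,0,0,0,1,-11.5,-12.8,2,0,0,0,1,-11.8,-12.8,0,0,0,0,1,-11.8,-12.8,-1,0,0,0,1,-11.8,-12.8,-1,0,0,0],
)

```text
time_s: 18.58
tcp_pos: [0.4354, 0.1045, 0.081]
orientation: [-2.204, -2.233, 0.007]
force: [-0.9, 0.1, -1.0]
width: 0.0378
```

```bash
python3 st.py;python3 - <<'E'
from h import *
th=np.linspace(0,6.283,40)
p0=get_obs()["tcp_pos"]
c=cams.snapshot("scene")[:,:,::-1][200:360,180:380]
c=cv2.resize(c,None,fx=3.75,fy=3.75,interpolation=cv2.INTER_CUBIC)
for x,y,z in((p0[0],p0[1],p0[2]-.0505+.006),(.4362,.1066,.006)):
    r=.022;p=proj("scene",np.c_[x+r*np.cos(th),y+r*np.sin(th),z+0*th]);q=((p-[180,200]+.5)*3.75).round().astype(int)
    cv2.polylines(c,[q.reshape(-1,1,2)],True,(255,0,255),1)
cv2.imwrite("pics/s3.png",c)
E
```

```text
t 18.58 tcp [0.4354 0.1045 0.081 ] psi 0.0128 z [-6.e-03 -3.e-04 -1.e+00] q [ 0.042  0.164  1.985 -0.     0.999  0.029] F [-0.9  0.1 -1. ] w 0.0378
```

View pics/s3.png

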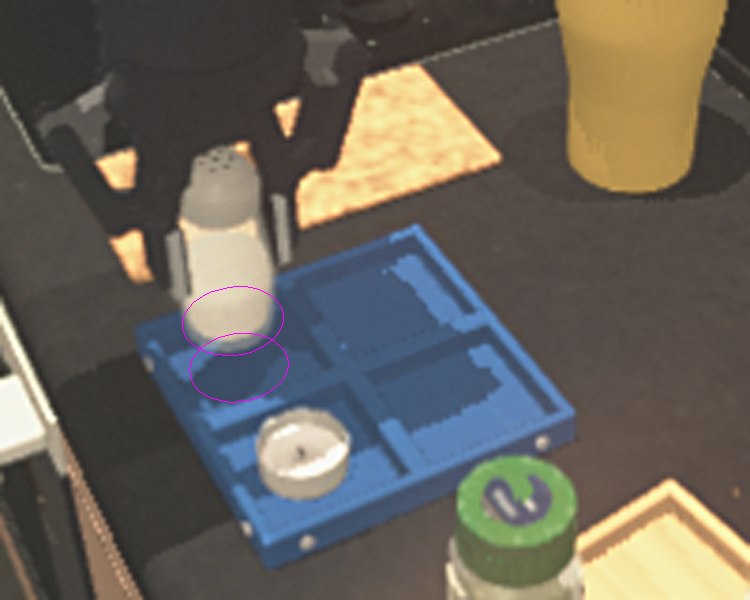

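Call:
servo_tool(
  series=[1,0,0,-0.8,0,0,0,1,0,0,-1.7,0,0,0,1,0,0,-2.4,0,0,0,1,0,0,-2.8,0,0,0,1,0,0,-3,0,0,0,1,0,0,-3,0,0,0],
)

```text
time_s: 19.13
tcp_pos: [0.4374, 0.1048, 0.053]
orientation: [-2.206, -2.236, 0.002]
force: [-0.2, 0.1, -0.5]
width: 0.0382
```

Call:
servo_tool(
  series=[1,0,0,-0.15,0,0,0,1,0,0,-0.15,0,0,0],
)

```text
time_s: 19.3
tcp_pos: [0.438, 0.1048, 0.0522]
orientation: [2.206, 2.236, 0.0]
force: [0.4, 0.6, -0.9]
width: 0.038
```

Call:
servo_tool(
  series=[1,-0.1,0,-0.1,0,0,0,1,-0.1,0,-0.1,0,0,0],
)

```text
time_s: 19.47
tcp_pos: [0.4371, 0.1048, 0.0514]
orientation: [2.206, 2.236, 0.001]
force: [-0.0, -0.5, -2.2]
width: 0.0379
```

Call:
servo_tool(
  series=[1,0,0,-0.1,0,0,0,1,0,0,-0.1,0,0,0],
)

```text
time_s: 19.63
tcp_pos: [0.4372, 0.1048, 0.0513]
orientation: [2.206, 2.236, 0.0]
force: [-2.7, -0.8, 8.3]
width: 0.0379
```

Call:
servo_tool(
  series=[-1,0,0,0,0,0,0,-1,0,0,0,0,0,0,-1,0,0,0,0,0,0,-1,0,0,0,0,0,0,-1,0,0,0,0,0,0,-1,0,0,1.5,0,0,0,-1,0,0,4.5,0,0,0,-1,0,0,8,0,0,0,-1,0,0,10,0,0,0,-1,0,0,11,0,0,0],
)

```text
time_s: 20.47
tcp_pos: [0.439, 0.1049, 0.1635]
orientation: [2.204, 2.233, 0.007]
force: [0.1, 1.1, -0.6]
width: 0.0854
```

Call:
servo_tool(
  series=[-1,0,0.5,0,0,0,-0.11,-1,0.5,2,0,0,0,-0.22,-1,1,4,0,0,0,-0.33,-1,1.5,6,0,0,0,-0.44,-1,2,8,0,0,0,-0.55,-1,2.5,10,0,0,0,-0.66,-1,3,12,0,0,0,-0.77,-1,3,13.5,0,0,0,-0.88,-1,3,14,0,0,0,-0.99,-1,3,14,0,0,0,-1.1],
)

```text
time_s: 21.3
tcp_pos: [0.466, 0.246, 0.1587]
orientation: [-3.051, -0.747, 0.004]
force: [0.2, 0.4, 0.4]
width: 0.0854
```

Call:
servo_tool(
  series=[-1,0,0,0,0,0,-0.11,-1,0,0,-0.5,0,0,-0.22,-1,0,0,-1,0,0,-0.33,-1,0,0,-1.5,0,0,-0.44,-1,0,0,-2,0,0,-0.46,-1,0,0,-2,0,0,-0.46],
)

```text
time_s: 21.8
tcp_pos: [0.4653, 0.2443, 0.138]
orientation: [3.14, 0.04, -0.006]
force: [-1.0, 0.1, -0.0]
width: 0.0851
```

```bash
python3 st.py;python3 - <<'E'
from h import *
c=cams.snapshot("scene")[:,:,::-1][140:340,180:380]
cv2.imwrite("pics/y1.png",cv2.resize(c,None,fx=3,fy=3,interpolation=cv2.INTER_CUBIC))
E
```

```text
t 21.8 tcp [0.4653 0.2443 0.138 ] psi -1.5451 z [-0.004  -0.0013 -1.    ] q [0.319 0.225 1.765 0.    1.156 1.864] F [-1.   0.1 -0. ] w 0.0851
```

View pics/y1.png

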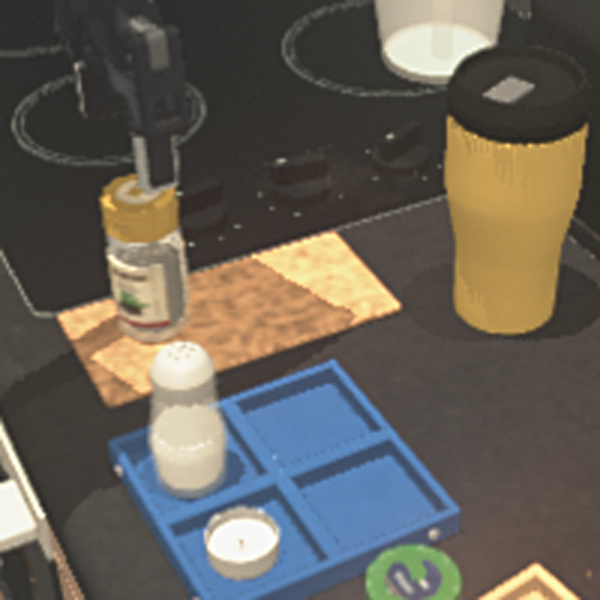

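```bash
python3 - <<'E'
from h import *
for z in(.121,.128): print(((proj("scene",[[.4653,.2443+s*.0427,z] for s in(-1,1)])-[180,140])*3).round(0).tolist())
print(((proj("scene",[[.467,.2455,.104]])-[180,140])*3).round())
E
```

```text
[[157.0, 204.0], [107.0, 136.0]]
[[155.0, 194.0], [105.0, 126.0]]
[[136. 191.]]
```

The near tip (157,190) and cap (140,188) match the projections, and the salt stands well in its pocket. Gripping yellow.

Call:
servo_tool(
  series=[-1,0.1,0.1,-1.5,0,0,0,-1,0.1,0.1,-4,0,0,0,-1,0.1,0.1,-6.3,0,0,0,-1,0.1,0.1,-7.3,0,0,0,-1,0.1,0.1,-7.3,0,0,0,1,0.1,0.1,-7.3,0,0,0,1,0.1,0.1,-7.3,0,0,0,1,0.1,0.1,-7.3,0,0,0,1,0.1,0.1,-7.3,0,0,0,1,0.1,0.1,-7.3,0,0,0],
)

```text
time_s: 22.68
tcp_pos: [0.4694, 0.2462, 0.069]
orientation: [-3.14, -0.038, -0.006]
force: [1.1, -0.3, 4.6]
width: 0.043
```

Call:
servo_tool(
  series=[1,0,0,0,0,0,0,1,0,0,0,0,0,0],
)

```text
time_s: 22.85
tcp_pos: [0.4694, 0.2462, 0.069]
orientation: [-3.14, -0.038, -0.006]
force: [0.2, -0.2, 6.9]
width: 0.0429
```

```bash
python3 st.py
```

```text
t 22.85 tcp [0.4694 0.2462 0.069 ] psi -1.5467 z [ 0.0036  0.0011 -1.    ] q [ 0.32   0.332  1.798 -0.     1.008  1.867] F [ 0.2 -0.2  6.9] w 0.0429
```

Call:
servo_tool(
  series=[1,0,0,1,0,0,0,1,0.5,0,3.5,0,0,0,1,1.5,-1.5,6.5,0,0,0,1,2.5,-4,9,0,0,0,1,3.5,-7,10,0,0,0,1,4,-10.5,10,0,0,0,1,4,-14,9.5,0,0,0,1,4,-17.5,8.5,0,0,0,1,4,-20,7,0,0,0,1,4,-21,5,0,0,0],
)

```text
time_s: 23.68
tcp_pos: [0.509, 0.0325, 0.1186]
orientation: [3.14, 0.033, 0.006]
force: [0.2, 0.1, -1.9]
width: 0.0427
```

Call:
servo_tool(
  series=[1,0,0,-0.8,0,0,0,1,0,0,-1.5,0,0,0,1,0,0,-1.5,0,0,0],
)

```text
time_s: 23.93
tcp_pos: [0.5064, 0.0366, 0.1008]
orientation: [-3.14, -0.038, 0.005]
force: [-0.4, -0.1, -1.0]
width: 0.043
```

```bash
python3 st.py;python3 - <<'E'
from h import *
th=np.linspace(0,6.283,40)
p0=get_obs()["tcp_pos"]
c=cams.snapshot("scene")[:,:,::-1][200:360,180:380]
c=cv2.resize(c,None,fx=3.75,fy=3.75,interpolation=cv2.INTER_CUBIC)
for x,y,z in((p0[0],p0[1],p0[2]-.069+.006),(.5097,.0361,.006)):
    r=.0225;p=proj("scene",np.c_[x+r*np.cos(th),y+r*np.sin(th),z+0*th]);q=((p-[180,200]+.5)*3.75).round().astype(int)
    cv2.polylines(c,[q.reshape(-1,1,2)],True,(255,0,255),1)
cv2.imwrite("pics/y2.png",c)
E
```

```text
t 23.93 tcp [0.5064 0.0366 0.1008] psi -1.5465 z [-3.4e-03  9.0e-04 -1.0e+00] q [-9.900e-02  2.440e-01  1.833e+00  1.000e-03  1.068e+00  1.447e+00] F [-0.4 -0.1 -1. ] w 0.043
```

View pics/y2.png

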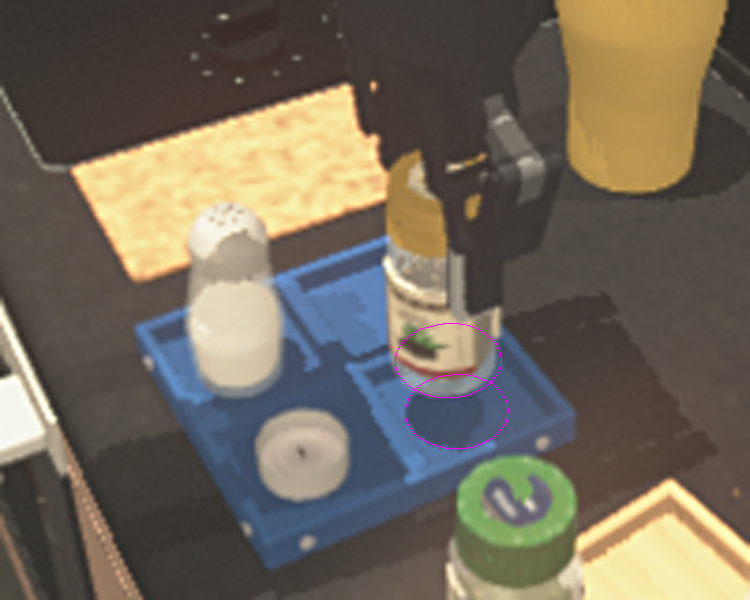

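Yellow's foot (450,390) sits inside the predicted ring above the rear-right pocket. Lowering.

Call:
servo_tool(
  series=[1,0.2,0,-0.8,0,0,0,1,0.2,0,-1.7,0,0,0,1,0.2,0,-2.4,0,0,0,1,0.2,0,-2.7,0,0,0,1,0.2,0,-2.9,0,0,0,1,0.2,0,-3,0,0,0,1,0.2,0,-3,0,0,0],
)

```text
time_s: 24.57
tcp_pos: [0.5097, 0.0358, 0.072]
orientation: [-3.141, -0.038, 0.001]
force: [0.0, 0.2, -1.4]
width: 0.0423
```

Call:
servo_tool(
  series=[1,0,0,-0.1,0,0,0,1,0,0,-0.1,0,0,0],
)

```text
time_s: 24.73
tcp_pos: [0.51, 0.0357, 0.0713]
orientation: [3.141, 0.038, 0.001]
force: [-0.2, 0.4, -1.0]
width: 0.0424
```

Call:
servo_tool(
  series=[1,0,0,-0.1,0,0,0,1,0,0,-0.15,0,0,0,1,0,0,-0.15,0,0,0],
)

```text
time_s: 24.98
tcp_pos: [0.5098, 0.0357, 0.0697]
orientation: [-3.141, -0.038, 0.0]
force: [-0.5, -0.3, -0.9]
width: 0.0427
```

Call:
servo_tool(
  series=[1,0,0,-0.1,0,0,0,1,0,0,-0.1,0,0,0],
)

```text
time_s: 25.15
tcp_pos: [0.51, 0.0357, 0.0696]
orientation: [3.141, 0.038, -0.0]
force: [-2.7, -0.1, 5.7]
width: 0.0428
```

Contact at 5.7 N. Releasing and retreating.

Call:
servo_tool(
  series=[-1,0,0,0,0,0,0,-1,0,0,0,0,0,0,-1,0,0,0,0,0,0,-1,0,0,0,0,0,0,-1,0,0,0,0,0,0,-1,0,0,1.5,0,0,0,-1,0,0,4.5,0,0,0,-1,0,0,8,0,0,0,-1,0,0,10.5,0,0,0,-1,-1,1,11.5,0,0,0],
)

```text
time_s: 25.98
tcp_pos: [0.5041, 0.0444, 0.1887]
orientation: [3.14, 0.035, 0.016]
force: [0.7, -0.4, -0.1]
width: 0.0851
```

Call:
servo_tool(
  series=[-1,-1,2,0,0,0,0,-1,-2,5,0,0,0,0,-1,-3,8.5,0,0,0,0,-1,-4,12,0,0,0,0,-1,-5,15.5,0,0,0,0,-1,-6,19,0,0,0,0,-1,-7,22,0,0,0,0,-1,-8,24,0,0,0,0,-1,-8,24,0,0,0,0,-1,-8,24,0,0,0,0],
)

```text
time_s: 26.82
tcp_pos: [0.4192, 0.2865, 0.1835]
orientation: [3.141, 0.042, -0.0]
force: [-0.1, 0.3, 0.3]
width: 0.0853
```

```bash
python3 st.py;python3 - <<'E'
from h import *
for n,(x0,y0,x1,y1,s) in {'top':(315,215,485,315,4.7),'scene':(200,220,460,460,2.4)}.items():
    c=cams.snapshot(n)[:,:,::-1][y0:y1,x0:x1];cv2.imwrite(f"pics/f_{n}.png",cv2.resize(c,None,fx=s,fy=s,interpolation=cv2.INTER_CUBIC))
E
```

```text
t 26.82 tcp [0.4192 0.2865 0.1835] psi -1.5439 z [-2.e-04 -6.e-04 -1.e+00] q [ 0.429  0.129  1.773 -0.     1.24   1.973] F [-0.1  0.3  0.3] w 0.0853
```

View pics/f_top.png

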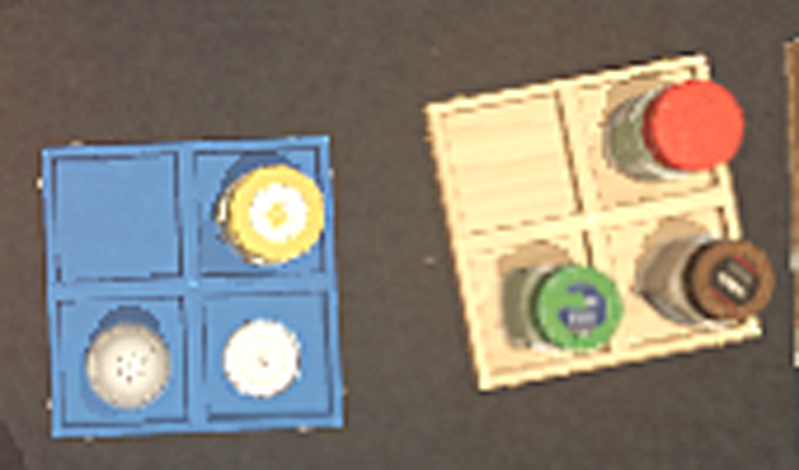

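View pics/f_scene.png

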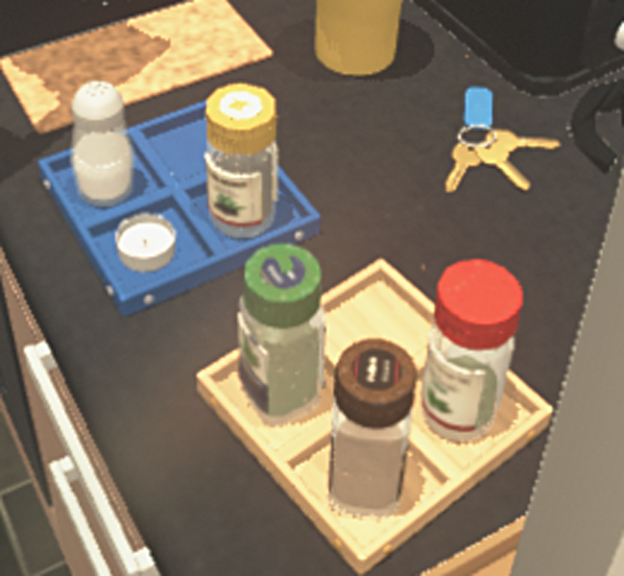

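All four stand in their pockets. A quick numeric check of cap centres in the caddy frames.

```bash
python3 - <<'E'
from h import *
f=lambda u,v,s,x0,y0:((u+.5)/s-.5+x0,(v+.5)/s-.5+y0)
C={'b':((.473,.0713),.0207),'o':((.5027,-.1334),.1618)}
for n,c,u,v,su,sv,z in(('yellow','b',276,212,243,104,.104),('salt','b',127,365,98,90,.092),('green','o',578,307,283,268,.114),('red','o',694,126,480,287,.112),('black','o',733,280,378,360,.111),('candle','b',262,358,147,228,.021)):
    for cam,p in(('top',f(u,v,4.7,315,215)),('scene',f(su,sv,2.4,200,220))):
        P=at(cam,p,z)[:2]-C[c][0];t=C[c][1]
        print(n,cam,(1e3*np.array([np.cos(t)*P[0]+np.sin(t)*P[1],-np.sin(t)*P[0]+np.cos(t)*P[1]])).round(1))
E
```

```text
yellow top [ 33.6 -35.4]
yellow scene [ 36.9 -35.9]
salt top [-34.8  36.5]
salt scene [-32.3  35.8]
green top [-36.8  38.3]
green scene [-34.6  37.6]
red top [ 35.6 -32.8]
red scene [ 38.9 -34.1]
black top [-38.3 -37. ]
black scene [-33.1 -35.1]
candle top [-36.5 -33.1]
candle scene [-32.  -28.7]
```

```bash
python3 -c "
from rig import order
print(order.sign_off())"
```

```text
the job is handed in; nothing more can be done
None
```

I placed all four items in their pockets and handed the job in at about 27 s of the 112 s allowed. No verdict is reported. In the oak caddy, green stands left of the black-capped jar and red behind it. In the blue caddy, salt stands left of the tea light and yellow behind it.

Each item was lowered until the wrist felt 4–8 N of contact, then released.

- **Position:** In the last pictures from both cameras, the four items measure within about 4 mm of their pocket centres (limit 12 mm) and look upright.
- **Landmarks:** The black jar and tea light appear unmoved. The top camera puts each within about 3 mm of its pocket centre. The scene camera reads the tea light up to 7 mm off, which is its usual 3–5 mm disagreement with the top camera.
- **Bystanders:** The flask and keys show no sign of having moved, though I did not measure them.
- **Arm:** It finished clear of everything, with the gripper open.

One check disagreed slightly. The salt shaker gripped at 38 mm rather than its nominal 44 mm, with a brief 31 N push as the fingers closed. It held and set down normally.

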